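# Open the child-proofed scissors drawer

## Robot

A 6-joint arm with a two-finger parallel gripper is mounted at the origin on a cart in front of the work surface, level with it; the furniture and walls round the work are solid. World frame = base frame: x ahead of the robot, y to its left, z up, the work surface at z = 0. Lengths are in m, angles in rad, forces in N, time in s.
With the tool pointing down it reaches from about 0.4 to 0.925 m from the base axis. Payload 12.5 kg.
Tool frame: the origin (TCP) lies at the very end of the fingers, on their centre line; the grasp point (between the pads) lies 19 mm behind it; z points along the fingers, y is the line along which they close (so a half turn about z gives the same grasp; the last joint's range is limited). The gripper opens to 95 mm and grips with 3 to 60 N. Pads are 20 mm wide; open, the fingers measure 119 mm over their backs; the gripper's body (75 mm by 180 mm) begins 59 mm behind the grasp point.
Start: joints at [1.034, 0.491, 1.559, -0, 1.092, -0.106], TCP at [0.261, 0.568, 0.215] pointing down, gripper open.
Joint ranges: [-3.1, 3.1], [-0.84, 2.19], [0.05, 2.79], [-1.13, 4.28], [0.06, 2.93], [-2.69, 2.69]. Speed limits (rad/s): [2.22, 2.22, 2.79, 3.14, 3.14, 3.14].

## Interface

Orientations are given as a rotation vector (axis times angle).
In Python, from cell import manip gives the robot as it stands.
- The arm moves only by the shell command python3 -m pendant 'ROWS' [FORCE]. ROWS is JSON, a list of rows, each an object with "claw": the opening, from -1 (shut) to 1 (fully open); "linear": the shift along the tool's x, y, z in mm, a list of three; "spin": the turn about the tool's z in degrees. A call has 1 to 8 rows; each row shifts and turns the commanded pose from where the row before left it, along the tool's axes as they then stand; what a row does not reach is not made up. A row lasts 1/10 s, in which the tool goes at most 50 mm and 8.59 degrees, less where a joint would pass 70% of its speed; a pose out of reach is approached as far as the arm can. A call is refused whole if a number of a shift passes 50 or a number of a turn 8.59, either way. A call with a gripper value outside its range is refused whole. The fingers move at their own pace and stop on an object; FORCE is the grip in N (left out, the last holds). Time passes only in rows, so rows that do not move let the fingers close. It gives the time, the measured TCP pose, the force, the opening and the grip force at its end, in the units of the state.
- manip.state(): the state, without advancing time (a new reading comes with each control period).
- manip.camera(name): name is "side" or "top" or "wrist"; returns a dict with "frame" (400x640x3 uint8, red, green, blue), "depth" (400x640 float32, m along the optical axis (not along the pixel's ray), 0 where there is no reading), "intrinsics" (3x3 intrinsics, pixels), "k1" (the pictures are not rectified: a ray, as slopes to the right and down, at radius r is drawn at 1 + k1 r^2 times it, then the intrinsics apply), "eye" and "attitude" of the camera in the world; the wrist camera has in their place "mount" (4x4, takes a point from camera to tool coordinates, whose origin is the TCP and whose axes are the flange's). Camera axes: x right, y down, z forward; pixel columns grow to the right and rows downward; lengths in m; the calibration is good to about 2 mm. A picture is of the moment at which its call begins: read the wrist's pose just before it.
- manip.hand_in(): hands the job in; it is judged then, once.
Trained networks look in a picture, given as the dict that the camera call returned (one of the last four; its "shot" number tells which), for a name from the list of things; names that differ only in an ending like _2 or _b are one class to them, and where a whole thing is asked for, a point or a joint stands for the part that bears it (a point fixed in the world has none). Each returns a list of dicts, best first, with "p" (0 to 1); they miss things now and then, are a little off and sometimes report something else, mostly with a low value. They report only what shows in the picture. A call takes as long as a camera call. They do not tell look-alikes from the thing itself.
- manip.spot_in(query, picture): "position" ([x, y, z] in m, in world coordinates, good to about 4 mm: the middle of the surface that is visible of it).
- manip.trace(query, picture): "region" (400x640 bool, what is visible of it).
- manip.mark_of(query, picture): "position" ([x, y, z] in m, in world coordinates, good to about 4 mm: a listed point, or the origin of a listed thing).
The state is a dict: "time_s": time; "joints": joint angles; "joint_velocities": joint speeds; "joint_efforts": joint torques, N m; "tcp_pos": TCP position; "ee_rot": TCP orientation; "ft_force": force on the tool from outside, world axes, zero at the start; "ft_torque": the same for the moment, N m; "gripper_width": finger opening in m; "grip_force": force on a finger pad.
Only numpy, scipy, OpenCV 4.12 (cv2) and the standard library are available. Lean on these libraries where they do the work, as an engineer would, in place of code of your own. Each camera call takes 0.05 s, during which the arm holds its last target. There are 200 camera calls.

## Task

I need the scissors from the child-proofed drawer with the two green canisters on top: turn the keeper on its sloping front well aside (about a quarter turn), push the bolt right up, then pull the drawer out to its stop and leave all three open like that. The pepper mill, the honey jar or the red-capped spice jar stands in the drawer's way: first lift that one out and stand it upright on the worktop where the drawer will not reach it. The drawer must touch none of the three, and everything else, the other two included, stays standing where it is.

Things in the scene. Friction and masses are not known exactly. Their poses are not given: they have to be found in the camera images.
- unit: Low wooden drawer unit, 215 deep (x) x 240 wide (y) x 151 mm high, immovable; origin at the centre of its underside, x to its back, y to its left seen from the front. Front face at x = -107.5 up to 60 mm high (the lip, point slope_lip); from there its front slopes up and back at 40 degrees from level for 142 mm to a deck with two fixed canisters, 102 mm wide, 135 tall, fronts at x = +2.
- slope_lip (a point): Foot of the sloping front, at mid width of the unit, 60 mm above the worktop. x axis up the slope, z square out of it. Keeper and bolt lie on the slope along this x axis. The canisters leave no room for a gripper straight from above at the upper slope: come along -z, leaning 40 degrees.
- keeper (a joint): Steel turn-button, first catch. 0 = straight down the slope, its sector head (rounded end 50 mm from the pivot, 36 wide, 11 to 17.5 mm off the slope) blocking the bolt's knob; starts within 0.25 rad of that. Turns either way in the slope's plane to a stop at 1.6 rad; positive moves its end to the unit's right (-y). Stays where left, friction 0.05 N m. Well aside: about a quarter turn, over 1.2.
- keeper_pivot (a point): On the keeper's pivot axis, which is square to the slope, 110 mm up from the lip; the point is 30 mm out from the slope. z axis square out of the slope; x axis from the keeper's end toward the pivot (turns with it).
- keeper_fin (a point): On the keeper's upright grip fin, 28 mm from the pivot axis toward its end, 30 mm out from the slope. The fin is 8 mm thick, from 6 mm behind the pivot to 40 mm before it, 17 to 36 mm off the slope; its flat sides face along this point's y axis. Axes as keeper_pivot.
- bolt (a joint): Steel barrel bolt, second latch, slides up the slope at mid width. 0 = shot (pin over the drawer's upper edge, drawer held), 0.030 m = drawn right up, a stop. The drawer is free above about 0.026. Stays where left, friction 2 N.
- bolt_knob (a point): Middle of the bolt's upright knob, 33 mm out from the slope: head 19 mm wide from 24 to 41 mm off the slope, stem 12 mm wide below. Shot, 52.5 mm up the slope from the lip; drawn, 82.5. x axis up the slope (opens this way), z square out of it. Round it: a bridge 15 mm high 36 mm below, a strap 14.5 mm high 10 mm below, rails 9 mm high at the sides.
- drawer (a joint): Drawer: 0 = shut, slides out along the unit's -x to 0.100 m, its stop. Fully out: more than 0.094. With the bolt shot it has about 2 mm play. Stays where left, friction 2 N.
- drawer_box: The drawer with its front, 215 mm wide, and handle; its frame is the unit's when shut and moves with joint drawer. The scissors and a teaspoon lie fixed in it.
- handle (a point): Middle of the drawer's handle: a level round bar 12 mm thick, straight for 106 mm along the unit's y (130 over all), 42 mm out from the front face, 46 mm above the worktop; 36 mm gap behind it. Axes are the unit's.
- pepper_mill: Brown wooden pepper mill, round, 58 mm at the foot, 170 mm tall; turned head 49 mm across from 123 to 159 mm high (does not turn). Origin at the centre of its underside, z up along it. One of the three jars that swap places.
- honey_jar: Glass jar of honey with red lid, round, 61 mm across, 86 mm tall; lid from 76 mm up. Origin at the centre of its underside. One of the three jars. Free worktop to set one down, wherever nothing stands: x 0.45 to 0.58 m, y -0.30 to 0.50 m, x + y under 1.02 m; the cream panel and the black worktop meet there with a 2 mm step.
- spice_2: Small glass spice jar with red cap, round, 45 mm across, 106 mm tall; cap from 85 mm up. Origin at the centre of its underside. One of the three jars: one stands 100 to 140 mm in front of the drawer's face, within 60 mm of its middle line, in the way; the other two stand clear at the front's left and right.
- kettle: Steel jug kettle with black handle, 154 x 213 x 222 mm, on its round base; origin at the centre of its underside, 20 mm above the worktop. Bystander.
- mug_green: Two-tone mug, 90 mm across, 107 mm tall, with handle (128 mm over all); origin at its underside. Bystander.
- lunch_tub: Clear plastic food tub with blue lid, 126 x 144 x 86 mm; origin at the centre of its underside. Bystander.
- oil_bottle: Green oil bottle, 59 mm across, 260 mm tall; origin at the centre of its underside. Bystander.
- coffee_jar: Tall glass coffee jar with grey lid, 71 mm across, 135 mm tall; origin at the centre of its underside. Bystander.
Mind the look-alikes: they are no part of the job. Several things look just like the honey_jar: the one meant starts farthest to the robot's right.

How it is judged:
By the outcome, as a careful person would: the job done as asked, in the order asked, and still so for the second after the job is handed in, with the robot touching nothing.
It also fails if it takes over 64 s, if anything falls off the work surface, if the arm or the gripper's body presses on something with over 40 N, if the wrist force passes 120 N, or if a joint passes its speed limit or range.

## Working session

There is one attempt and no reset: what is moved stays moved. The work goes in short steps, Python scripts to look and compute and a shell command to move; the robot and the scene stay as the last step left them, time stands still between calls to the robot, and variables do not carry over. Pictures are saved under pics/ and viewed, at most 11 in all, crops included, and the job is handed in when it is done.

```bash
ls; mkdir -p pics; cat > h.py <<'E'
import numpy as np,cv2
from cell import manip
from scipy.spatial.transform import Rotation as R
def save(n,c,crop=None,s=1):
    f=c["frame"][:,:,::-1]
    if crop: f=f[crop[1]:crop[3],crop[0]:crop[2]]
    cv2.imwrite(n,cv2.resize(f,None,fx=s,fy=s))
def pix(c,P):
    A=np.array(c["attitude"]);A=A if A.shape==(3,3) else R.from_rotvec(A).as_matrix()
    q=A.T@(np.array(P)-c["eye"]);x=q[:2]/q[2];x=x*(1+c["k1"]*(x@x))
    return (np.array(c["intrinsics"])@[*x,1])[:2].round()
def st():
    s=manip.state();print(round(s["time_s"],2),np.round(s["tcp_pos"],4),np.round(R.from_rotvec(s["ee_rot"]).as_matrix(),3).tolist(),np.round(s["joints"],2),s["gripper_width"],np.round(s["ft_force"],1));return s
E
python3 - <<'E'
from h import *
s=st()
for n in("top","side"):
    c=manip.camera(n);save(f"pics/{n}0.png",c);print(n,c["eye"],np.round(c["attitude"],3).tolist())
    for q in("unit","slope_lip","keeper_pivot","keeper_fin","bolt_knob","handle","pepper_mill","honey_jar","spice_2","kettle","mug_green","lunch_tub","oil_bottle","coffee_jar"):
        for d in manip.mark_of(q,c)[:4]:
            print(q,round(d["p"],2),np.round(d["position"],3),pix(c,d["position"]))
E
```

```text
pics
0.0 [0.2608 0.5677 0.2141] [[-0.909, 0.418, -0.001], [0.418, 0.909, -0.001], [0.0, -0.001, -1.0]] [ 1.03  0.49  1.56  0.    1.09 -0.11] 0.09505123368013715 [-0.3 -0.7  0.1]
top [0.40203302 0.06162639 1.41601619] [-2.113, 2.171, -0.121]
unit 0.87 [ 0.696  0.234 -0.003] [282. 172.]
unit 0.28 [ 0.634 -0.244  0.018] [407. 183.]
slope_lip 0.77 [0.607 0.183 0.056] [294. 192.]
keeper_pivot 0.49 [0.662 0.218 0.151] [282. 173.]
keeper_fin 0.67 [0.647 0.201 0.133] [287. 178.]
bolt_knob 0.36 [0.62  0.192 0.12 ] [290. 186.]
handle 0.9 [0.568 0.166 0.046] [299. 202.]
pepper_mill 0.59 [0.486 0.346 0.   ] [254. 226.]
honey_jar 0.88 [0.47  0.591 0.002] [191. 232.]
honey_jar 0.81 [0.502 0.152 0.001] [304. 221.]
honey_jar 0.71 [ 0.392  0.241 -0.004] [282. 250.]
spice_2 0.71 [ 0.653 -0.043 -0.   ] [354. 181.]
spice_2 0.47 [ 0.598 -0.407  0.001] [448. 192.]
kettle 0.64 [0.619 0.192 0.12 ] [290. 186.]
kettle 0.63 [ 0.631 -0.244  0.02 ] [407. 184.]
kettle 0.39 [ 0.698  0.235 -0.   ] [282. 171.]
mug_green 0.95 [ 0.488 -0.141 -0.002] [381. 223.]
lunch_tub 0.64 [ 0.418 -0.408 -0.001] [452. 239.]
oil_bot
[... 608 characters left out ...]
97 0.123] [300. 172.]
handle 0.55 [0.567 0.164 0.047] [301. 200.]
handle 0.33 [ 0.595 -0.407 -0.005] [462. 256.]
pepper_mill 0.94 [0.492 0.343 0.001] [247. 208.]
pepper_mill 0.29 [0.607 0.184 0.06 ] [302. 189.]
honey_jar 0.9 [ 0.392  0.246 -0.002] [256. 233.]
honey_jar 0.89 [0.467 0.592 0.   ] [186. 193.]
spice_2 0.68 [ 0.657 -0.045  0.002] [365. 212.]
kettle 0.58 [ 0.629 -0.241  0.019] [417. 229.]
mug_green 0.78 [ 0.489 -0.141  0.   ] [375. 250.]
mug_green 0.5 [ 0.504  0.151 -0.003] [297. 222.]
lunch_tub 0.64 [ 0.424 -0.408  0.002] [451. 290.]
oil_bottle 0.71 [ 0.595 -0.411 -0.   ] [464. 255.]
coffee_jar 0.56 [ 0.585  0.482 -0.004] [229. 186.]
coffee_jar 0.54 [0.607 0.185 0.058] [301. 190.]
```

```bash
python3 - <<'E'
import cv2,numpy as np
t=cv2.imread("pics/top0.png");s=cv2.imread("pics/side0.png")
cv2.imwrite("pics/crop0.png",np.vstack([cv2.resize(t[120:270,160:480],(640,300)),cv2.resize(s[100:250,140:460],(640,300))]))
E
```

```text
(no output)
```

View pics/crop0.png

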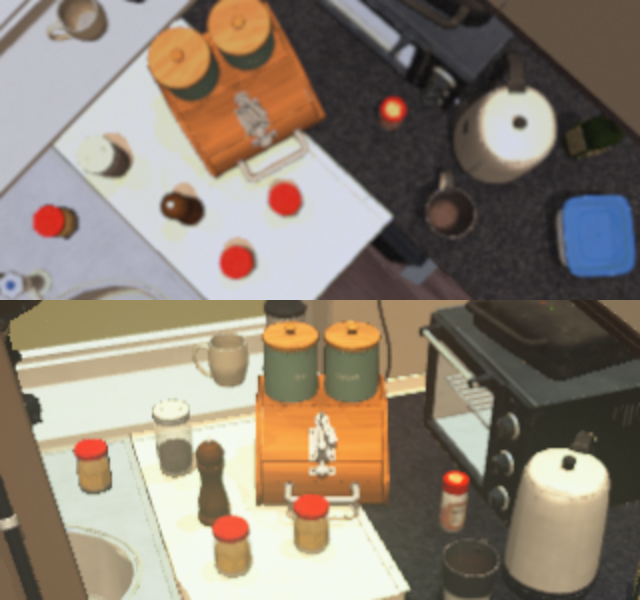

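View pics/side0.png

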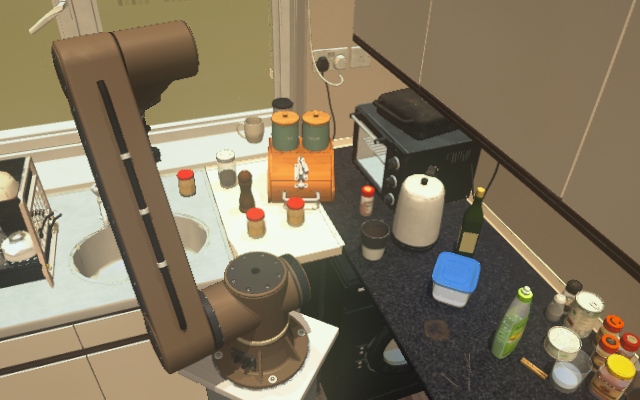

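Three jars look like the honey jar: top picture pixels (191,232), (304,221) and (282,250). The one meant is (304,221), at y≈0.152. It has the smallest y, so it is farthest right, and it is also the one in the drawer's way. The crop shows it at (285,198) with a red lid, right in front of the handle. I'll move above it now.

```bash
python3 -m pendant '[{"claw":1,"linear":[0,0,0],"spin":-7.6},{"claw":1,"linear":[0,0,0],"spin":-7.6},{"claw":1,"linear":[0,0,0],"spin":-7.6},{"claw":1,"linear":[0,0,0],"spin":-7.6},{"claw":1,"linear":[0,0,0],"spin":-7.6},{"claw":1,"linear":[0,0,0],"spin":-7.6},{"claw":1,"linear":[0,0,0],"spin":-7.6},{"claw":1,"linear":[0,0,0],"spin":0}]'
python3 -m pendant '[{"claw":1,"linear":[0,-46,0],"spin":0},{"claw":1,"linear":[0,-46,0],"spin":0},{"claw":1,"linear":[0,-46,0],"spin":0},{"claw":1,"linear":[0,-46,0],"spin":0},{"claw":1,"linear":[0,-46,0],"spin":0},{"claw":1,"linear":[0,-46,0],"spin":0},{"claw":1,"linear":[0,-46,0],"spin":0},{"claw":1,"linear":[0,0,0],"spin":0}]'
python3 - <<'E'
from h import *
s=st();c=manip.camera("wrist");save("pics/w1.png",c);print({k:np.round(c[k],3).tolist() for k in c if k not in("frame","depth")})
for q in("slope_lip","keeper_pivot","keeper_fin","bolt_knob","handle","honey_jar","pepper_mill"):
    for d in manip.mark_of(q,c)[:3]: print(q,round(d["p"],2),np.round(d["position"],4))
E
```

```text
time_s: 2.3
tcp_pos: [0.261, 0.5679, 0.2147]
ee_rot: [-0.777, 3.044, 0.0]
ft_force: [0.4, 0.5, 0.2]
gripper_width: 0.0951
grip_force: 0.0
time_s: 3.1
tcp_pos: [0.4168, 0.2814, 0.2148]
ee_rot: [-0.76, 3.048, -0.001]
ft_force: [-0.3, 0.8, -0.3]
gripper_width: 0.0952
grip_force: 0.0
3.1 [0.4168 0.2814 0.2148] [[-0.883, -0.47, 0.001], [-0.47, 0.883, -0.0], [-0.0, -0.001, -1.0]] [ 0.46  0.32  1.85 -0.    0.97 -1.6 ] 0.09519598502047656 [-0.3  0.8 -0.3]
{'intrinsics': [[296.719, 0.0, 317.323], [0.0, 296.719, 205.562], [0.0, 0.0, 1.0]], 'k1': -0.014, 'mount': [[0.001, -0.963, -0.271, 0.079], [1.0, 0.001, 0.0, -0.0], [0.0, -0.271, 0.963, -0.17], [0.0, 0.0, 0.0, 1.0]], 'shot': 3}
slope_lip 0.93 [0.6064 0.1844 0.061 ]
keeper_fin 0.47 [0.5024 0.1485 0.001 ]
handle 0.95 [0.5614 0.1672 0.0497]
honey_jar 0.69 [0.502  0.1505 0.0014]
honey_jar 0.58 [3.873e-01 2.446e-01 3.000e-04]
pepper_mill 0.74 [0.4896 0.3423 0.0014]
```

```bash
python3 -m pendant '[{"claw":1,"linear":[-4,-40,0],"spin":0},{"claw":1,"linear":[-4,-40,0],"spin":0},{"claw":1,"linear":[-3,-40,0],"spin":0},{"claw":1,"linear":[-3,-35,0],"spin":0},{"claw":1,"linear":[0,0,0],"spin":0}]'
python3 - <<'E'
from h import *
s=st();c=manip.camera("wrist");save("pics/w2.png",c)
for q in("honey_jar","slope_lip","handle","keeper_pivot"):
    for d in manip.mark_of(q,c)[:3]: print(q,round(d["p"],2),np.round(d["position"],4))
E
```

```text
time_s: 4.0
tcp_pos: [0.5028, 0.1534, 0.2145]
ee_rot: [-0.77, 3.045, -0.001]
ft_force: [0.3, 0.8, 0.4]
gripper_width: 0.0954
grip_force: 0.0
4.0 [0.5028 0.1534 0.2145] [[-0.88, -0.475, 0.001], [-0.475, 0.88, -0.0], [-0.0, -0.001, -1.0]] [ 0.17  0.35  1.8  -0.    0.99 -1.9 ] 0.09539006040405396 [0.3 0.8 0.4]
honey_jar 0.9 [ 3.915e-01  2.450e-01 -2.000e-04]
honey_jar 0.59 [5.047e-01 1.506e-01 1.000e-04]
slope_lip 0.68 [0.6028 0.1866 0.0597]
handle 0.87 [0.5618 0.1655 0.0468]
```

View pics/w2.png

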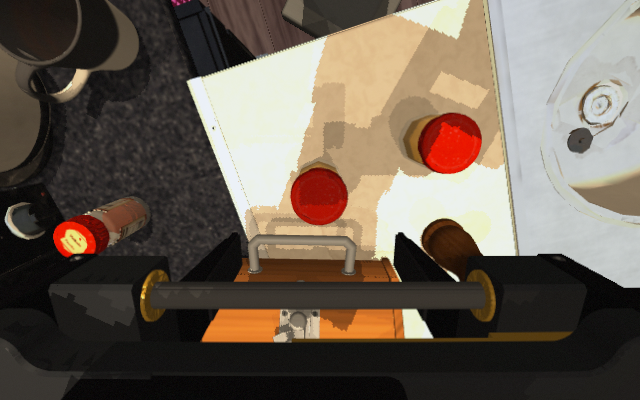

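The lid at (320,195) sits between the fingers, with the handle behind it at (302,245). This is the jar meant. I'll go down and grip it.

```bash
python3 -m pendant '[{"claw":1,"linear":[0,-2,45],"spin":0},{"claw":1,"linear":[0,0,45],"spin":0},{"claw":1,"linear":[0,0,40],"spin":0},{"claw":1,"linear":[0,0,30],"spin":0},{"claw":1,"linear":[0,0,26],"spin":0},{"claw":1,"linear":[0,0,0],"spin":0}]'
python3 -m pendant '[{"claw":0.1,"linear":[0,0,0],"spin":0},{"claw":0.1,"linear":[0,0,0],"spin":0},{"claw":0.1,"linear":[0,0,0],"spin":0},{"claw":0.1,"linear":[0,0,0],"spin":0},{"claw":0.1,"linear":[0,0,0],"spin":0},{"claw":0.1,"linear":[0,0,0],"spin":0}]' 20
```

```text
time_s: 4.85
tcp_pos: [0.5001, 0.1544, 0.0262]
ee_rot: [0.775, -3.039, -0.001]
ft_force: [-0.6, 0.0, 0.8]
gripper_width: 0.0948
grip_force: 0.0
time_s: 5.45
tcp_pos: [0.5022, 0.1539, 0.0295]
ee_rot: [-0.773, 3.044, 0.0]
ft_force: [-1.5, 1.7, 8.8]
gripper_width: 0.0641
grip_force: 20.0
```

```bash
python3 -m pendant '[{"claw":0.1,"linear":[0,0,-20],"spin":0},{"claw":0.1,"linear":[0,0,-35],"spin":0},{"claw":0.1,"linear":[0,0,0],"spin":0},{"claw":0.1,"linear":[20,-20,0],"spin":0},{"claw":0.1,"linear":[30,-30,0],"spin":0},{"claw":0.1,"linear":[30,-30,0],"spin":0},{"claw":0.1,"linear":[20,-22,0],"spin":0},{"claw":0.1,"linear":[0,0,0],"spin":0}]'
python3 - <<'E'
from h import *
s=st();c=manip.camera("wrist");save("pics/w3.png",c)
E
```

```text
time_s: 6.25
tcp_pos: [0.4617, 0.0138, 0.0831]
ee_rot: [0.768, -3.045, -0.0]
ft_force: [-0.1, -0.1, -2.4]
gripper_width: 0.0636
grip_force: 20.0
6.25 [0.4617 0.0138 0.0831] [[-0.88, -0.475, -0.001], [-0.475, 0.88, 0.0], [0.001, 0.001, -1.0]] [-0.11  0.47  2.08 -0.    0.59 -2.18] 0.06357615143526758 [-0.1 -0.1 -2.4]
```

View pics/w3.png

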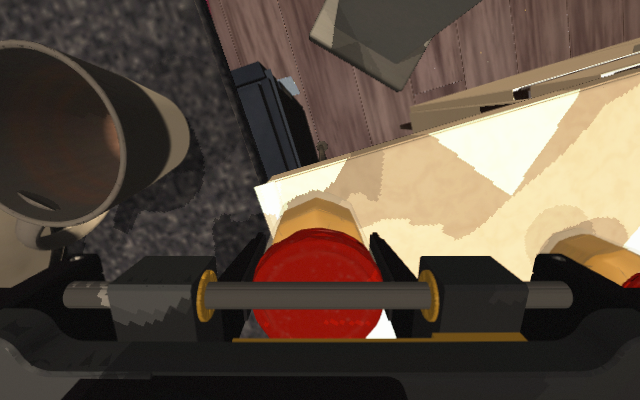

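```bash
python3 - <<'E'
import numpy as np
M=np.array([[0.001,-0.963,-0.271,0.079],[1,0.001,0,0],[0,-.271,.963,-.17]])
T=np.array([[-.88,-.475,0],[-.475,.88,0],[0,0,-1]])
def g(p,t,z=0):
    a=(np.array(p)-[317.3,205.6])/296.7; a=a*(1+.014*(a@a))
    r=T@M[:,:3]@[*a,1]; o=T@M[:,3]+t; return (o+r*(z-o[2])/r[2]).round(4)
for p in[(190,80),(245,215),(325,38)]: print(g(p,[.5028,.1534,.2145]))
for p in[(258,185),(500,118)]: print(g(p,[.4617,.0138,.0831]))
E
```

```text
[ 0.463 -0.043  0.   ]
[0.5869 0.0872 0.    ]
[0.3457 0.0786 0.    ]
[ 0.463  -0.0441  0.    ]
[0.3174 0.1067 0.    ]
```

```bash
python3 -m pendant '[{"claw":0.1,"linear":[-2,4,15],"spin":0},{"claw":0.1,"linear":[0,0,15],"spin":0},{"claw":0.1,"linear":[0,0,12],"spin":0},{"claw":0.1,"linear":[0,0,7],"spin":0},{"claw":0.1,"linear":[0,0,3],"spin":0},{"claw":0.1,"linear":[0,0,0],"spin":0}]'
python3 -m pendant '[{"claw":0.1,"linear":[0,0,1],"spin":0},{"claw":0.1,"linear":[0,0,0],"spin":0}]'
```

```text
time_s: 6.9
tcp_pos: [0.4627, 0.0212, 0.0314]
ee_rot: [0.774, -3.044, -0.0]
ft_force: [-0.2, 0.9, -2.6]
gripper_width: 0.0636
grip_force: 20.0
time_s: 7.1
tcp_pos: [0.4628, 0.0209, 0.0309]
ee_rot: [-0.774, 3.044, -0.0]
ft_force: [0.2, -0.5, -2.6]
gripper_width: 0.064
grip_force: 20.0
```

```bash
python3 -m pendant '[{"claw":0.1,"linear":[0,0,1],"spin":0},{"claw":0.1,"linear":[0,0,0],"spin":0}]'|sed -n '2p;4p'
python3 -m pendant '[{"claw":0.1,"linear":[0,0,1],"spin":0},{"claw":0.1,"linear":[0,0,0],"spin":0}]'|sed -n '2p;4p'
```

```text
tcp_pos: [0.4627, 0.0208, 0.0298]
ft_force: [-0.8, -0.5, -2.7]
tcp_pos: [0.4628, 0.0208, 0.0294]
ft_force: [-2.2, 0.1, 12.6]
```

```bash
python3 -m pendant '[{"claw":0.5,"linear":[0,0,0],"spin":0},{"claw":1,"linear":[0,0,0],"spin":0},{"claw":1,"linear":[0,0,0],"spin":0},{"claw":1,"linear":[0,0,-25],"spin":0},{"claw":1,"linear":[0,0,-45],"spin":0},{"claw":1,"linear":[0,0,-45],"spin":0},{"claw":1,"linear":[0,0,-45],"spin":0},{"claw":1,"linear":[0,0,-45],"spin":0}]'
python3 -m pendant '[{"claw":1,"linear":[0,0,-45],"spin":0},{"claw":1,"linear":[-20,30,0],"spin":0},{"claw":1,"linear":[0,0,0],"spin":0}]'
python3 - <<'E'
from h import *
s=st();c=manip.camera("wrist");save("pics/w4.png",c)
for q in("slope_lip","keeper_pivot","keeper_fin","bolt_knob","handle","honey_jar","unit"):
    for d in manip.mark_of(q,c)[:2]: print(q,round(d["p"],2),np.round(d["position"],4))
c=manip.camera("side");save("pics/s4.png",c,(130,80,370,260),3.3)
E
```

```text
time_s: 8.3
tcp_pos: [0.4622, 0.0209, 0.2356]
ee_rot: [-0.774, 3.045, 0.0]
ft_force: [0.8, -0.1, 0.3]
gripper_width: 0.0952
grip_force: 0.0
time_s: 8.6
tcp_pos: [0.4662, 0.0587, 0.2799]
ee_rot: [-0.775, 3.042, -0.0]
ft_force: [-0.0, -0.4, -0.0]
gripper_width: 0.0951
grip_force: 0.0
8.6 [0.4662 0.0587 0.2799] [[-0.878, -0.478, 0.003], [-0.478, 0.878, 0.001], [-0.003, -0.001, -1.0]] [-0.02  0.2   1.83  0.    1.11 -2.09] 0.09507036207895614 [-0.  -0.4 -0. ]
slope_lip 0.59 [0.6041 0.1863 0.0605]
bolt_knob 0.69 [0.6201 0.1942 0.1172]
bolt_knob 0.27 [ 0.4862 -0.1436 -0.0023]
handle 0.79 [0.5632 0.1677 0.0437]
honey_jar 0.73 [ 0.4869 -0.1447  0.0012]
honey_jar 0.6 [4.616e-01 1.880e-02 1.000e-04]
unit 0.89 [0.6979 0.2328 0.0028]
unit 0.4 [0.6056 0.1871 0.0589]
```

View pics/s4.png

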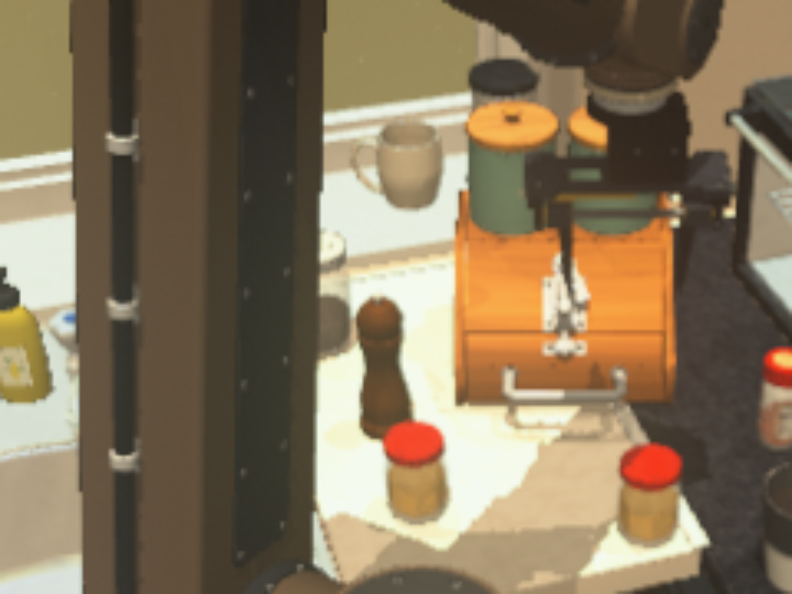

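The honey jar stands upright at (650,490), clear of the drawer. Next I'll turn the tool so its y axis runs up the unit's x, and look at the slope from above.

```bash
python3 -m pendant '[{"claw":1,"linear":[0,0,-5],"spin":8.5},{"claw":1,"linear":[0,0,-5],"spin":8.5},{"claw":1,"linear":[0,0,-5],"spin":8.5},{"claw":1,"linear":[0,0,-5],"spin":8.5},{"claw":1,"linear":[0,0,0],"spin":8.5},{"claw":1,"linear":[0,0,0],"spin":8.5},{"claw":1,"linear":[0,0,0],"spin":8.5},{"claw":1,"linear":[0,0,0],"spin":8.5}]' >/dev/null
python3 -m pendant '[{"claw":1,"linear":[0,0,0],"spin":8.5},{"claw":1,"linear":[0,0,0],"spin":8.5},{"claw":1,"linear":[0,0,0],"spin":5},{"claw":1,"linear":[-8,40,0],"spin":0},{"claw":1,"linear":[-8,45,0],"spin":0},{"claw":1,"linear":[-8,45,0],"spin":0},{"claw":1,"linear":[0,45,0],"spin":0},{"claw":1,"linear":[0,32,0],"spin":0}]' >/dev/null
python3 -m pendant '[{"claw":1,"linear":[0,0,0],"spin":0}]'
python3 - <<'E'
from h import *
s=st();c=manip.camera("wrist");save("pics/w5.png",c);np.savez("w5.npz",d=c["depth"],m=c["mount"],p=s["tcp_pos"],r=s["ee_rot"],k=c["intrinsics"],k1=c["k1"])
for q in("slope_lip","keeper_pivot","keeper_fin","bolt_knob","handle","unit"):
    for d in manip.mark_of(q,c)[:2]: print(q,round(d["p"],2),np.round(d["position"],4))
E
```

```text
time_s: 10.75
tcp_pos: [0.6615, 0.1356, 0.2966]
ee_rot: [-1.604, -2.7, 0.001]
ft_force: [-0.5, -0.2, -0.1]
gripper_width: 0.0952
grip_force: 0.0
10.75 [0.6615 0.1356 0.2966] [[-0.478, 0.878, -0.001], [0.878, 0.478, 0.0], [0.001, -0.001, -1.0]] [ 0.1   0.51  1.31  0.    1.33 -0.39] 0.09517316077438068 [-0.5 -0.2 -0.1]
slope_lip 0.61 [0.6056 0.1881 0.0593]
keeper_pivot 0.56 [0.6587 0.218  0.1563]
keeper_fin 0.9 [0.6456 0.1959 0.1333]
bolt_knob 0.74 [0.6196 0.1956 0.1228]
handle 0.92 [0.5655 0.1644 0.0469]
unit 0.96 [0.6975 0.2312 0.002 ]
```

View pics/w5.png

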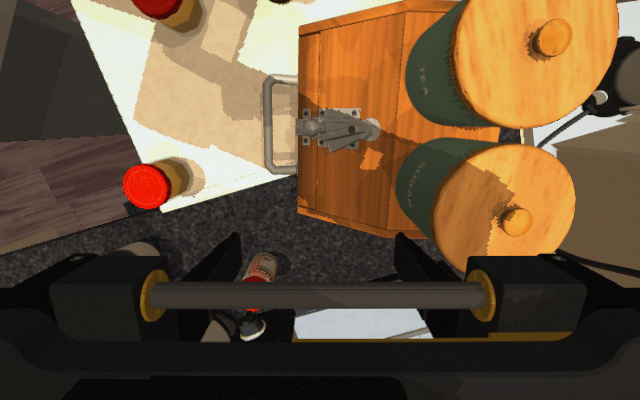

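The view shows the slope with the knob at about (308,127), the keeper and its fin around (350,130), and the canisters on the right. I'll fit the slope plane and the fin angle from depth.

```bash
cat > fit.py <<'E'
from h import *
z=np.load("w5.npz");D=z["d"];K=z["k"];M=z["m"]
v,u=np.mgrid[0:400,0:640];a=np.stack([(u-K[0,2])/K[0,0],(v-K[1,2])/K[1,1]],-1)
b=a.copy()
for _ in range(5): b=a/(1+z["k1"]*(b**2).sum(-1,keepdims=True))
P=np.concatenate([b,np.ones((400,640,1))],-1)*D[...,None]
P=P@M[:3,:3].T+M[:3,3];Rt=R.from_rotvec(z["r"]).as_matrix();P=P@Rt.T+z["p"]
m=np.zeros((400,640),bool);m[45:100,325:395]=1;m[155:215,325:385]=1;m&=D>0
Q=P[m]
for _ in range(4):
    c=Q.mean(0);n=np.linalg.svd(Q-c,full_matrices=False)[2][2];n*=np.sign(n[2]);e=(Q-c)@n;Q=Q[abs(e)<.004]
yaw=np.arctan2(-n[1],-n[0]);print("n",n,"tilt",np.degrees(np.arccos(n[2])),"yaw",np.degrees(yaw),len(Q),e.std())
E
cat > f2.py <<'E'
from fit import *
ux=np.array([np.cos(yaw),np.sin(yaw),0]);uy=np.array([-ux[1],ux[0],0])
# side edges & lip from plane pixels
off=(P-c)@n;on=(abs(off)<.004)&(D>0);on[:,:290]=0;on[:,420:]=0;on[240:]=0
t=(P-c)@uy;xx=(P-c)@ux
print("lat range",np.percentile(t[on],[.5,1,99,99.5]),"xrange",np.percentile(xx[on],[.5,1,2,98,99]))
mid=np.mean(np.percentile(t[on],[.5,99.5]))
# plane: lip is where z=.06
x0=np.median(((c[2]+0)-.06)) ; lipx=-(c[2]-.06)/np.tan(np.radians(40))
L=c+lipx*ux+mid*uy; L[2]=.06;print("lip",L,"origin",L+.1075*ux)
us=np.array([ux[0]*np.cos(np.radians(40)),ux[1]*np.cos(np.radians(40)),np.sin(np.radians(40))])
nn=np.cross(us,uy);S=(P-L)@us;T=(P-L)@uy;O=(P-L)@nn
w=(D>0)&(S>.0)&(S<.14)&(abs(T)<.06)
f=w&(O>.028)
import collections
q=np.stack([S[f],T[f],O[f]],1)*1000
k=q[q[:,0]<65];print("knob",len(k),np.median(k,0),k.min(0),k.max(0))
g=q[q[:,0]>66];print("fin",len(g),g.min(0),g.max(0))
for s in range(66,124,6):
    r=g[(g[:,0]>=s)&(g[:,0]<s+6)]
    if len(r): print(s,len(r),r[:,1].min().round(1),r[:,1].max().round(1),r[:,2].max().round(1))
gg=g[g[:,2]>32];p=np.polyfit(gg[:,0],gg[:,1],1);print("slope",p,"theta",np.arctan(p[0]))
im=cv2.imread("pics/w5.png")[80:180,280:410];cv2.imwrite("pics/w5c.png",cv2.resize(im,None,fx=6,fy=6))
E
python3 f2.py
```

```text
n [-0.57158445 -0.2947163   0.76578947] tilt 40.02272196213339 yaw 27.276214488422994 7410 0.0006485354901253036
lat range [-0.1173649  -0.11588534  0.11818974  0.11913296] xrange [-0.07053784 -0.06947241 -0.06779451  0.04320757  0.04450068]
lip [0.60216962 0.18422958 0.06      ] origin [0.69771644 0.23349474 0.06      ]
knob 253 [57.81636599  0.11536924 39.13166738] [45.54287612 -9.7857543  28.46648722] [63.14115336  9.05456696 42.35630942]
fin 331 [ 72.40731146 -59.9068343   28.05871845] [139.70379102   3.93771735 201.199058  ]
72 29 -12.0 -4.3 36.9
78 36 -11.9 -3.1 37.0
84 40 -10.4 -1.8 37.4
90 44 -9.1 -0.6 37.8
96 41 -6.6 1.6 37.4
102 37 -5.4 2.7 37.5
108 52 -4.1 3.8 38.5
114 46 -3.0 3.9 36.3
slope [-0.03395242 -1.64144549] theta -0.03393938724480172
```

View pics/w5c.png

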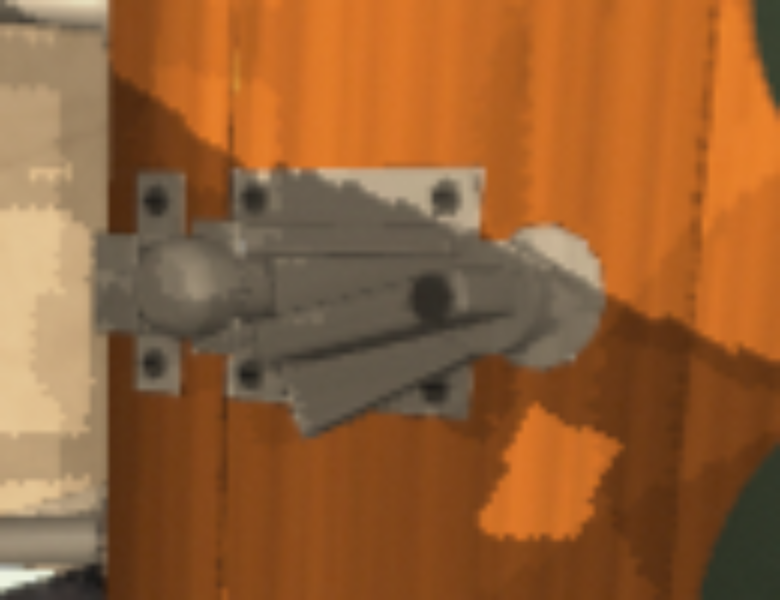

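```bash
cat > plan.py <<'E'
from h import *
yaw=np.radians(27.3);L=np.array([.6035,.1848,0]);ux=np.array([np.cos(yaw),np.sin(yaw),0]);uy=np.array([-ux[1],ux[0],0])
c,s_=np.cos(np.radians(40)),np.sin(np.radians(40))
def tool(w): # world -> (lat t, xr, z) mm
    d=(np.array(w)-L)*1000;return np.array([d@uy,d@ux,w[2]*1000])
def corner(th,r,off=29,extra=0):
    sC=110-r*np.cos(th)+(4+extra)*np.sin(th);t=-r*np.sin(th)+(4+extra)*np.cos(th)
    return np.array([t+10,sC*c-off*s_-47.6,60+sC*s_+off*c])
E
python3 - <<'E'
from plan import *
s=manip.state();cur=tool(s["tcp_pos"]);print("cur t,xr,z",cur.round(1))
prev=corner(.22,34,29,9);print("start",prev.round(1),"delta from cur",(prev-cur).round(1))
for th,r in((.22,34),(.4,34),(.6,34),(.8,35),(1.0,36),(1.15,37),(1.3,38),(1.4,38)):
    p=corner(th,r);print(th,p.round(1),"d tool [x,y,z]",np.round([p[0]-prev[0],p[1]-prev[1],-(p[2]-prev[2])],1),"margin",round(109.5-90-p[1],1));prev=p
E
```

```text
cur t,xr,z [-70.5  25.7 299.3]
start [ 15.3  -5.2 133.4] delta from cur [  85.8  -31.  -165.9]
0.22 [  6.5  -6.7 132.2] d tool [x,y,z] [-8.8 -1.5  1.3] margin 26.2
0.4 [  0.4  -4.8 133.8] d tool [x,y,z] [-6.   2.  -1.6] margin 24.3
0.6 [ -5.9  -1.7 136.3] d tool [x,y,z] [-6.3  3.  -2.5] margin 21.2
0.8 [-12.3   1.5 139.1] d tool [x,y,z] [-6.4  3.3 -2.8] margin 18.0
1.0 [-18.1   5.7 142.6] d tool [x,y,z] [-5.8  4.2 -3.5] margin 13.8
1.15 [-22.1   9.2 145.6] d tool [x,y,z] [-4.   3.5 -3. ] margin 10.3
1.3 [-25.5  13.2 148.9] d tool [x,y,z] [-3.4  3.9 -3.3] margin 6.3
1.4 [-26.8  16.1 151.3] d tool [x,y,z] [-1.2  2.9 -2.4] margin 3.4
```

Correction: a positive turn swings the keeper's end upslope, so the push comes from the fin's downslope, +y side, using the outer face of the upslope finger. That keeps the gripper well away from the canisters.

```bash
cat >> plan.py <<'E'
def push(th,r,ob=27,extra=0):
    sC=110-r*np.cos(th)-(4+extra)*np.sin(th);t=-r*np.sin(th)+(4+extra)*np.cos(th)
    sb=sC-(36-ob)/c*s_
    return np.array([t+10,sb*c-ob*s_-59.6,60+sb*s_+ob*c])
E
python3 - <<'E'
from plan import *
s=manip.state();cur=tool(s["tcp_pos"]);print("cur t,xr,z",cur.round(1))
prev=push(.22,24,27,9);print("start",prev.round(1),"delta from cur",(prev-cur).round(1))
for th,r in((.22,24),(.4,24),(.6,25),(.8,26),(1.0,26),(1.2,26),(1.35,26),(1.45,26)):
    p=push(th,r);print(th,p.round(1),"d tool [x,y,z]",np.round([p[0]-prev[0],p[1]-prev[1],-(p[2]-prev[2])],1),"margin",round(109.5-90-p[1],1));prev=p
E
```

```text
cur t,xr,z [-70.5  25.7 299.3]
start [ 17.4 -18.6 129.7] delta from cur [  88.   -44.3 -169.7]
0.22 [  8.7 -17.1 130.9] d tool [x,y,z] [-8.8  1.5 -1.3] margin 36.6
0.4 [  4.3 -16.6 131.3] d tool [x,y,z] [-4.3  0.5 -0.4] margin 36.1
0.6 [ -0.8 -16.  131.8] d tool [x,y,z] [-5.2  0.6 -0.5] margin 35.5
0.8 [ -5.9 -14.5 133. ] d tool [x,y,z] [-5.   1.5 -1.2] margin 34.0
1.0 [ -9.7 -11.8 135.3] d tool [x,y,z] [-3.9  2.7 -2.3] margin 31.3
1.2 [-12.8  -8.5 138.1] d tool [x,y,z] [-3.1  3.3 -2.7] margin 28.0
1.35 [-14.5  -5.8 140.4] d tool [x,y,z] [-1.7  2.7 -2.3] margin 25.3
1.45 [-15.3  -3.9 142. ] d tool [x,y,z] [-0.8  1.9 -1.6] margin 23.4
```

```bash
python3 -m pendant '[{"claw":1,"linear":[0,0,0],"spin":1.3},{"claw":1,"linear":[30,-15,0],"spin":0},{"claw":1,"linear":[35,-15,0],"spin":0},{"claw":1,"linear":[23,-14,0],"spin":0},{"claw":1,"linear":[0,0,45],"spin":0},{"claw":1,"linear":[0,0,45],"spin":0},{"claw":1,"linear":[0,0,35],"spin":0},{"claw":1,"linear":[0,0,15],"spin":0}]' >/dev/null
python3 -m pendant '[{"claw":1,"linear":[0,0,0],"spin":0},{"claw":1,"linear":[0,0,0],"spin":0}]'
python3 - <<'E'
from plan import *
s=st();print(tool(s["tcp_pos"]).round(1),(push(.22,24,27,9)-tool(s["tcp_pos"])).round(1))
c=manip.camera("wrist");save("pics/w6.png",c)
E
```

```text
time_s: 12.1
tcp_pos: [0.5802, 0.1926, 0.1595]
ee_rot: [1.637, 2.681, 0.001]
ft_force: [-0.2, -0.4, 0.6]
gripper_width: 0.0952
grip_force: 0.0
12.1 [0.5802 0.1926 0.1595] [[-0.457, 0.89, 0.001], [0.89, 0.457, 0.0], [-0.0, 0.001, -1.0]] [ 0.21  0.53  1.66  0.    0.96 -0.26] 0.09516940709894903 [-0.2 -0.4  0.6]
[ 17.6 -17.2 159.5] [ -0.2  -1.4 -29.8]
```

View pics/w6.png

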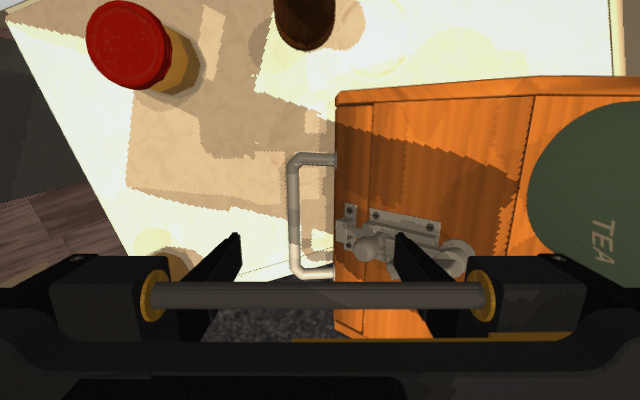

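The fingertip at (400,237) is just upslope of the knob at (372,243), as planned. I'll go down and start the push.

```bash
python3 -m pendant '[{"claw":1,"linear":[0,-1,15],"spin":0},{"claw":1,"linear":[0,0,14],"spin":0},{"claw":1,"linear":[0,0,0],"spin":0},{"claw":1,"linear":[0,0,0],"spin":0}]'
python3 -m pendant '[{"claw":1,"linear":[-4,1,-1],"spin":0},{"claw":1,"linear":[-4,0.5,-0.5],"spin":0},{"claw":1,"linear":[-4.5,0.5,-0.5],"spin":0},{"claw":1,"linear":[-5,0.5,-0.5],"spin":0},{"claw":1,"linear":[0,0,0],"spin":0}]'
python3 - <<'E'
from plan import *
s=manip.state();print(tool(s["tcp_pos"]).round(1))
E
```

```text
time_s: 12.55
tcp_pos: [0.5792, 0.1922, 0.13]
ee_rot: [1.636, 2.682, 0.0]
ft_force: [0.0, 0.1, 0.5]
gripper_width: 0.0952
grip_force: 0.0
time_s: 13.05
tcp_pos: [0.5896, 0.1772, 0.1324]
ee_rot: [1.637, 2.681, 0.001]
ft_force: [-0.3, 0.1, 0.3]
gripper_width: 0.0949
grip_force: 0.2
[ -0.4 -15.8 132.4]
```

```bash
python3 -m pendant '[{"claw":1,"linear":[-5,1.5,-1],"spin":0},{"claw":1,"linear":[-4,2.5,-2],"spin":0},{"claw":1,"linear":[-3,3.5,-3],"spin":0},{"claw":1,"linear":[-2,3,-2.5],"spin":0},{"claw":1,"linear":[0,0,0],"spin":0}]'
python3 - <<'E'
from plan import *
s=manip.state();print(tool(s["tcp_pos"]).round(1))
c=manip.camera("wrist")
for q in("keeper_fin","keeper_pivot","bolt_knob"):
    for d in manip.mark_of(q,c)[:2]: print(q,round(d["p"],2),tool(d["position"]).round(1))
save("pics/w7.png",c)
E
```

```text
time_s: 13.55
tcp_pos: [0.6056, 0.1698, 0.1409]
ee_rot: [1.637, 2.681, 0.001]
ft_force: [-0.6, -1.6, -0.4]
gripper_width: 0.0955
grip_force: 0.6
[-14.2  -5.  140.9]
keeper_pivot 0.91 [1.000e-01 6.400e+01 1.551e+02]
bolt_knob 0.91 [ -0.8  20.2 117.5]
```

View pics/w7.png

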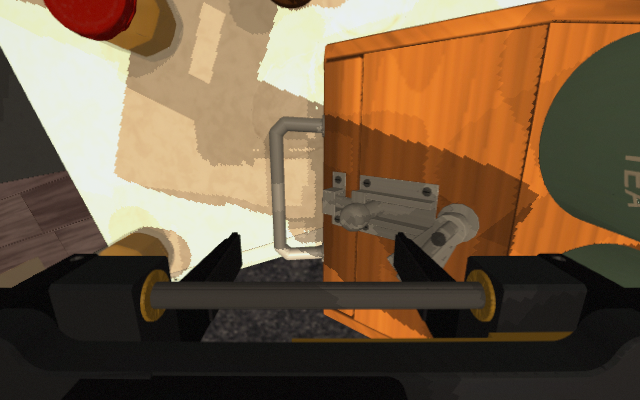

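The keeper has swung aside. I'll push it a little further, then back off and measure its angle.

```bash
python3 -m pendant '[{"claw":1,"linear":[-0.5,1.5,-1],"spin":0},{"claw":1,"linear":[0,1.2,-1],"spin":0},{"claw":1,"linear":[0,0,0],"spin":0},{"claw":1,"linear":[0,0,0],"spin":0}]'
python3 -m pendant '[{"claw":1,"linear":[0,-5,0],"spin":0},{"claw":1,"linear":[0,-10,-5],"spin":0},{"claw":1,"linear":[0,0,-40],"spin":0},{"claw":1,"linear":[-20,0,-40],"spin":0},{"claw":1,"linear":[-40,0,-40],"spin":0},{"claw":1,"linear":[-20,20,-20],"spin":0},{"claw":1,"linear":[0,0,0],"spin":0}]'
python3 - <<'E'
from h import *
s=st();c=manip.camera("wrist");save("pics/w8.png",c);np.savez("w5.npz",d=c["depth"],m=c["mount"],p=s["tcp_pos"],r=s["ee_rot"],k=c["intrinsics"],k1=c["k1"])
from fit import P,D
from plan import *
w=(P-L)*1;X=w@ux;T=w@uy;Z=P[...,2];us=X*c+(Z-.06)*s_ if False else None
import numpy as np
C,S_=np.cos(np.radians(40)),np.sin(np.radians(40))
s=X*C+(Z-.06)*S_;o=-X*S_+(Z-.06)*C
f=(D>0)&(o>.030)&(o<.040)&(s>.066)&(s<.125)&(abs(T)<.06)
q=np.stack([s[f],T[f]],1)*1000;print(len(q),q.min(0),q.max(0));m=q.mean(0);v=np.linalg.svd(q-m,full_matrices=False)[2][0];v*=-np.sign(v[1]);print("theta",np.arctan2(-v[1],-v[0]),m)
E
```

```text
time_s: 14.15
tcp_pos: [0.6075, 0.1709, 0.1426]
ee_rot: [-1.636, -2.682, -0.0]
ft_force: [-2.4, -1.7, -0.5]
gripper_width: 0.095
grip_force: 1.1
time_s: 14.85
tcp_pos: [0.6489, 0.1044, 0.2865]
ee_rot: [1.636, 2.675, 0.006]
ft_force: [-0.7, -0.0, 0.4]
gripper_width: 0.095
grip_force: 0.0
14.85 [0.6489 0.1044 0.2865] [[-0.456, 0.89, 0.007], [0.89, 0.456, 0.0], [-0.003, 0.006, -1.0]] [ 0.06  0.48  1.38  0.    1.27 -0.41] 0.09497326235406135 [-0.7 -0.   0.4]
n [-0.5931331  -0.31971196  0.73890282] tilt 42.361963417451946 yaw 28.325657118293513 2067 0.0007987107641040452
463 [ 89.22151097 -36.48597118] [114.69038186   5.62378246]
theta 1.0933205748460353 [103.53302075 -14.30558141]
```

The keeper measures about 1.1 rad, which isn't enough yet. I'll go back and push it roughly 9 mm further up the slope.

```bash
python3 -m pendant '[{"claw":1,"linear":[20,-20,20],"spin":0},{"claw":1,"linear":[40,0,40],"spin":0},{"claw":1,"linear":[20,0,40],"spin":0},{"claw":1,"linear":[0,0,38],"spin":0},{"claw":1,"linear":[0,0,0],"spin":0},{"claw":1,"linear":[0,10,3],"spin":0},{"claw":1,"linear":[0,5,0],"spin":0},{"claw":1,"linear":[0,0,0],"spin":0}]'
python3 -m pendant '[{"claw":1,"linear":[0,2.5,-2],"spin":0},{"claw":1,"linear":[0,2.5,-2],"spin":0},{"claw":1,"linear":[0,2,-1.5],"spin":0},{"claw":1,"linear":[0,0,0],"spin":0}]'
python3 - <<'E'
from plan import *
s=manip.state();print(tool(s["tcp_pos"]).round(1),s["ee_rot"])
E
```

```text
time_s: 15.7
tcp_pos: [0.6088, 0.171, 0.1482]
ee_rot: [1.636, 2.68, 0.002]
ft_force: [-0.9, 0.3, 2.5]
gripper_width: 0.0952
grip_force: 0.3
time_s: 16.1
tcp_pos: [0.6134, 0.1737, 0.1527]
ee_rot: [-1.636, -2.681, 0.002]
ft_force: [-5.5, -3.1, 3.5]
gripper_width: 0.095
grip_force: 3.3
[-14.5   3.7 152.7] [-1.63627807e+00 -2.68121742e+00  1.69021830e-03]
```

```bash
python3 -m pendant '[{"claw":1,"linear":[0,-5,0],"spin":0},{"claw":1,"linear":[0,-12,-5],"spin":0},{"claw":1,"linear":[0,0,-40],"spin":0},{"claw":1,"linear":[-20,0,-40],"spin":0},{"claw":1,"linear":[-40,0,-40],"spin":0},{"claw":1,"linear":[-10,20,-20],"spin":0},{"claw":1,"linear":[0,0,0],"spin":0},{"claw":1,"linear":[0,0,0],"spin":0}]'
python3 - <<'E'
from h import *
s=st();c=manip.camera("wrist");save("pics/w9.png",c,(270,20,430,140),5);np.savez("w5.npz",d=c["depth"],m=c["mount"],p=s["tcp_pos"],r=s["ee_rot"],k=c["intrinsics"],k1=c["k1"])
from fit import P,D
from plan import *
w=(P-L);X=w@ux;T=w@uy;Z=P[...,2]
s=X*c+(Z-.06)*s_;o=-X*s_+(Z-.06)*c
f=(D>0)&(o>.033)&(o<.040)&(s>.080)&(s<.125)&(abs(T)<.06)
q=np.stack([s[f],T[f]],1)*1000;print(len(q),q.min(0),q.max(0));m=q.mean(0);v=np.linalg.svd(q-m,full_matrices=False)[2][0];v*=-np.sign(v[1]);print("theta",np.arctan2(-v[1],-v[0]),m)
E
```

```text
time_s: 16.9
tcp_pos: [0.6456, 0.1172, 0.292]
ee_rot: [-1.636, -2.681, 0.0]
ft_force: [-0.6, 0.5, -0.6]
gripper_width: 0.0948
grip_force: 0.0
16.9 [0.6456 0.1172 0.292 ] [[-0.457, 0.889, -0.0], [0.889, 0.457, 0.0], [0.0, -0.0, -1.0]] [ 0.08  0.48  1.37  0.    1.29 -0.4 ] 0.09476177425123343 [-0.6  0.5 -0.6]
n [-0.57330806 -0.29589349  0.7640451 ] tilt 40.17788567397447 yaw 27.29898470893699 7115 0.0007477383597053953
369 [ 90.33019194 -36.72879714] [115.10352856   5.34017509]
theta 1.1315850232791569 [103.68065499 -14.41508695]
```

View pics/w9.png

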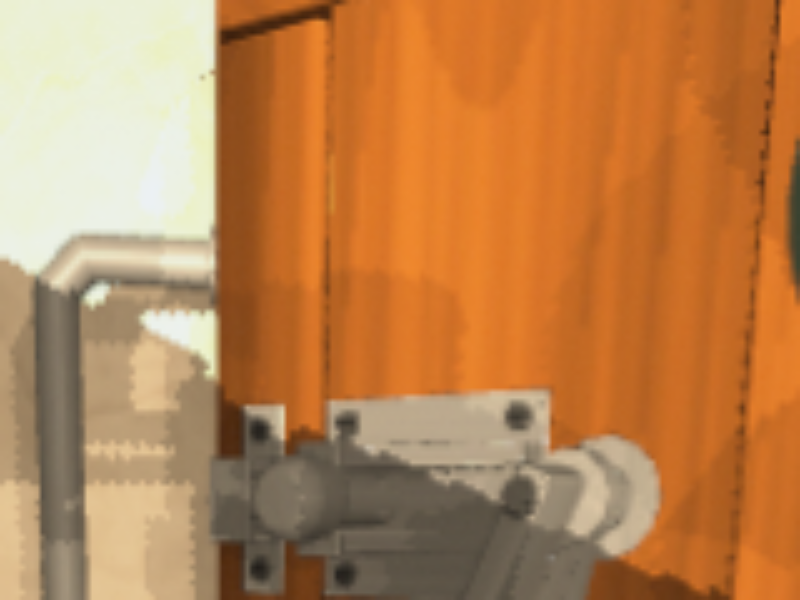

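The wide finger slid over the fin: the tips taper, so the outer face at the tip is only about 51 mm from the centre, and the tip ran at the fin's top edge. The keeper is still at about 1.1 rad. I'll redo the push with the tip about 8 mm deeper.

```bash
python3 -m pendant '[{"claw":1,"linear":[32,-9,0],"spin":0},{"claw":1,"linear":[32,-9,0],"spin":0},{"claw":1,"linear":[0,0,45],"spin":0},{"claw":1,"linear":[0,0,45],"spin":0},{"claw":1,"linear":[0,0,42],"spin":0},{"claw":1,"linear":[0,0,20],"spin":0},{"claw":1,"linear":[0,0,0],"spin":0},{"claw":1,"linear":[0,0,0],"spin":0}]'
python3 - <<'E'
from plan import *
s=manip.state();p=tool(s["tcp_pos"]);print(p.round(1),"to S",(np.array([-15,-12,128])-p).round(1))
E
```

```text
time_s: 17.75
tcp_pos: [0.6005, 0.1663, 0.1406]
ee_rot: [-1.635, -2.682, 0.001]
ft_force: [-0.8, -0.6, 0.2]
gripper_width: 0.0948
grip_force: 0.0
[-15.  -11.1 140.6] to S [  0.   -0.9 -12.6]
```

```bash
python3 -m pendant '[{"claw":1,"linear":[0,-1,12],"spin":0},{"claw":1,"linear":[0,0,0],"spin":0},{"claw":1,"linear":[0,3,-2.5],"spin":0},{"claw":1,"linear":[0,3,-2.5],"spin":0},{"claw":1,"linear":[0,3,-2.5],"spin":0},{"claw":1,"linear":[0,0,0],"spin":0}]'
python3 -m pendant '[{"claw":1,"linear":[0,2,-2],"spin":0},{"claw":1,"linear":[0,2,-2],"spin":0},{"claw":1,"linear":[0,2,-2],"spin":0},{"claw":1,"linear":[0,1,0],"spin":0},{"claw":1,"linear":[0,0,0],"spin":0}]'
python3 - <<'E'
from plan import *
s=manip.state();p=tool(s["tcp_pos"]);print(p.round(1))
E
```

```text
time_s: 18.35
tcp_pos: [0.6085, 0.1697, 0.1366]
ee_rot: [1.636, 2.681, 0.0]
ft_force: [-1.7, -2.4, 0.9]
gripper_width: 0.0947
grip_force: 1.0
time_s: 18.85
tcp_pos: [0.6143, 0.1727, 0.1423]
ee_rot: [-1.636, -2.682, 0.001]
ft_force: [-4.1, -3.9, 3.2]
gripper_width: 0.0954
grip_force: 3.2
[-15.7   4.  142.3]
```

```bash
python3 -m pendant '[{"claw":1,"linear":[0,-6,3],"spin":0},{"claw":1,"linear":[0,-8,0],"spin":0},{"claw":1,"linear":[0,0,-45],"spin":0},{"claw":1,"linear":[0,0,-45],"spin":0},{"claw":1,"linear":[-25,0,-40],"spin":0},{"claw":1,"linear":[-38,15,-20],"spin":0},{"claw":1,"linear":[0,0,0],"spin":0},{"claw":1,"linear":[0,0,0],"spin":0}]'
cat > meas.py <<'E'
from h import *
s=manip.state();c=manip.camera("wrist");np.savez("w5.npz",d=c["depth"],m=c["mount"],p=s["tcp_pos"],r=s["ee_rot"],k=c["intrinsics"],k1=c["k1"])
from fit import P,D
from plan import *
print("tool",tool(s["tcp_pos"]).round(1))
w=(P-L);X=w@ux;T=w@uy;Z=P[...,2]
s=X*c+(Z-.06)*s_;o=-X*s_+(Z-.06)*c
f=(D>0)&(o>.033)&(o<.040)&(s>.088)&(s<.125)&(abs(T)<.06)
q=np.stack([s[f],T[f]],1)*1000;print(len(q),q.min(0),q.max(0));m=q.mean(0);v=np.linalg.svd(q-m,full_matrices=False)[2][0];v*=-np.sign(v[1]);print("theta",np.arctan2(-v[1],-v[0]),m)
f=(D>0)&(o>.034)&(o<.046)&(s>.03)&(s<.096)&(abs(T)<.015);print("knob",f.sum(),s[f].min(),np.median(s[f]),s[f].max(),np.median(T[f]))
E
python3 meas.py
```

```text
time_s: 19.65
tcp_pos: [0.644, 0.1168, 0.2889]
ee_rot: [1.638, 2.681, 0.001]
ft_force: [0.2, 0.6, -0.4]
gripper_width: 0.0948
grip_force: 0.0
n [-0.57361076 -0.29591738  0.76380861] tilt 40.19888295322406 yaw 27.288545438648516 7140 0.0007422107336653381
tool [-79.    4.8 288.9]
399 [104.4219799  -40.26672631] [114.03808278   5.56608115]
theta 1.536434802173986 [109.85833533 -16.10485236]
knob 226 0.04459557222314457 0.05528420346073967 0.061728634001629236 0.00023227909037303355
```

```bash
python3 -m pendant '[{"claw":1,"linear":[26,-23,0],"spin":0},{"claw":1,"linear":[26,-23,0],"spin":0},{"claw":1,"linear":[27,-22,0],"spin":0},{"claw":1,"linear":[0,0,45],"spin":0},{"claw":1,"linear":[0,0,45],"spin":0},{"claw":1,"linear":[0,0,45],"spin":0},{"claw":1,"linear":[0,0,45],"spin":0},{"claw":1,"linear":[0,0,0],"spin":0}]'
python3 -m pendant '[{"claw":1,"linear":[0,0,20],"spin":0},{"claw":1,"linear":[0,0,0],"spin":0},{"claw":1,"linear":[0,0,0],"spin":0}]'
python3 - <<'E'
from plan import *
s=manip.state();p=tool(s["tcp_pos"]);print(p.round(1))
E
```

```text
time_s: 20.5
tcp_pos: [0.5437, 0.1566, 0.1039]
ee_rot: [-1.631, -2.676, 0.01]
ft_force: [0.2, 0.1, 1.3]
gripper_width: 0.0954
grip_force: 0.0
time_s: 20.8
tcp_pos: [0.5477, 0.1568, 0.0906]
ee_rot: [1.636, 2.682, 0.001]
ft_force: [0.1, -0.3, -0.2]
gripper_width: 0.095
grip_force: 0.0
[  0.8 -62.4  90.6]
```

Now I'll push up the slope, first to contact and then onward.

```bash
python3 -m pendant '[{"claw":1,"linear":[-0.5,5,-4],"spin":0},{"claw":1,"linear":[0,5,-4],"spin":0},{"claw":1,"linear":[0,4,-3.4],"spin":0},{"claw":1,"linear":[0,4,-3.4],"spin":0},{"claw":1,"linear":[0,4,-3.4],"spin":0},{"claw":1,"linear":[0,0,0],"spin":0}]'
python3 -m pendant '[{"claw":1,"linear":[0,4,-3.4],"spin":0},{"claw":1,"linear":[0,4,-3.4],"spin":0},{"claw":1,"linear":[0,4,-3.4],"spin":0},{"claw":1,"linear":[0,2,-1.7],"spin":0},{"claw":1,"linear":[0,0,0],"spin":0}]'
python3 - <<'E'
from plan import *
s=manip.state();p=tool(s["tcp_pos"]);print(p.round(1))
E
```

```text
time_s: 21.4
tcp_pos: [0.5676, 0.1662, 0.1076]
ee_rot: [1.636, 2.682, 0.0]
ft_force: [-1.7, -1.0, 0.3]
gripper_width: 0.0955
grip_force: 0.6
time_s: 21.9
tcp_pos: [0.5803, 0.1727, 0.1194]
ee_rot: [1.636, 2.681, 0.001]
ft_force: [-2.4, -0.5, 0.2]
gripper_width: 0.0953
grip_force: 0.6
[-1.000e-01 -2.620e+01  1.194e+02]
```

```bash
python3 -m pendant '[{"claw":1,"linear":[0,2,-1.7],"spin":0},{"claw":1,"linear":[0,1,-0.8],"spin":0},{"claw":1,"linear":[0,0,0],"spin":0}]'|sed -n '2p;4p;6p'
python3 -m pendant '[{"claw":1,"linear":[0,1.5,-1.2],"spin":0},{"claw":1,"linear":[0,1,-0.8],"spin":0},{"claw":1,"linear":[0,0,0],"spin":0}]'|sed -n '2p;4p;6p'
```

```text
tcp_pos: [0.5825, 0.1739, 0.1217]
ft_force: [-2.7, -0.9, 0.3]
grip_force: 1.0
tcp_pos: [0.584, 0.1747, 0.1232]
ft_force: [-4.3, -3.9, -2.0]
grip_force: 2.5
```

```bash
python3 -m pendant '[{"claw":1,"linear":[0,1,-0.8],"spin":0},{"claw":1,"linear":[0,0.5,-0.4],"spin":0},{"claw":1,"linear":[0,0,0],"spin":0}]'|sed -n '2p;4p;6p'
python3 -m pendant '[{"claw":1,"linear":[0,-10,8],"spin":0},{"claw":1,"linear":[0,-12,0],"spin":0},{"claw":1,"linear":[0,0,-45],"spin":0},{"claw":1,"linear":[0,0,-45],"spin":0},{"claw":1,"linear":[-20,15,-42],"spin":0},{"claw":1,"linear":[-35,18,-25],"spin":0},{"claw":1,"linear":[-30,15,0],"spin":0},{"claw":1,"linear":[0,0,0],"spin":0}]'
python3 meas.py
```

```text
tcp_pos: [0.5842, 0.1749, 0.1237]
ft_force: [-7.4, -5.2, -3.9]
grip_force: 4.3
time_s: 23.6
tcp_pos: [0.651, 0.1098, 0.2744]
ee_rot: [1.638, 2.677, 0.003]
ft_force: [-0.6, -0.1, 0.0]
gripper_width: 0.0949
grip_force: 0.0
n [-0.58112288 -0.30431223  0.75477829] tilt 40.99399893147885 yaw 27.63936289258688 4840 0.0008208275830603965
tool [-88.4   7.8 274.4]
505 [ 88.26741248 -39.56487903] [113.67165952   6.74414005]
theta 1.7726001023691123 [107.41563387 -14.44331178]
knob 296 0.07483858312379403 0.08517823167759284 0.09138360523494235 -0.00044481029512800755
```

The bolt moved 30 mm, to its stop. Next I'll put the upslope finger behind the handle bar.

```bash
python3 -m pendant '[{"claw":1,"linear":[29,-28,0],"spin":0},{"claw":1,"linear":[29,-28,0],"spin":0},{"claw":1,"linear":[30,-29,0],"spin":0},{"claw":1,"linear":[0,0,40],"spin":0},{"claw":1,"linear":[0,0,40],"spin":0},{"claw":1,"linear":[0,0,40],"spin":0},{"claw":1,"linear":[0,0,40],"spin":0},{"claw":1,"linear":[0,0,0],"spin":0}]'
python3 -m pendant '[{"claw":1,"linear":[0,0,0],"spin":0},{"claw":1,"linear":[0,0,0],"spin":0}]' >/dev/null
python3 - <<'E'
from plan import *
s=manip.state();p=tool(s["tcp_pos"]);print(p.round(1))
c=manip.camera("wrist")
for d in manip.mark_of("handle",c)[:2]: print(round(d["p"],2),tool(d["position"]).round(1))
E
```

```text
time_s: 24.45
tcp_pos: [0.5295, 0.1516, 0.11]
ee_rot: [-1.633, -2.677, 0.007]
ft_force: [-0.5, 0.8, 0.2]
gripper_width: 0.095
grip_force: 0.0
[  3.  -77.8 115.9]
0.92 [  3.8 -45.5  48.6]
```

```bash
python3 -m pendant '[{"claw":1,"linear":[0,0,30],"spin":0},{"claw":1,"linear":[0,0,30],"spin":0},{"claw":1,"linear":[0,0,26],"spin":0},{"claw":1,"linear":[0,0,0],"spin":0}]'
python3 -m pendant '[{"claw":1,"linear":[0,-6,0],"spin":0},{"claw":1,"linear":[0,-10,0],"spin":0},{"claw":1,"linear":[0,-10,0],"spin":0},{"claw":1,"linear":[0,0,0],"spin":0}]'
```

```text
time_s: 25.15
tcp_pos: [0.5313, 0.1512, 0.0265]
ee_rot: [-1.635, -2.68, 0.003]
ft_force: [-0.5, 0.0, 0.4]
gripper_width: 0.0949
grip_force: 0.0
time_s: 25.55
tcp_pos: [0.5078, 0.1389, 0.0288]
ee_rot: [-1.637, -2.681, 0.0]
ft_force: [0.4, -0.6, 0.7]
gripper_width: 0.0952
grip_force: 0.0
```

```bash
python3 - <<'E'
from plan import *
s=manip.state();p=tool(s["tcp_pos"]);print(p.round(1),s["ft_force"].round(1) if hasattr(s["ft_force"],'round') else s["ft_force"])
for n in("wrist","side"):
    c=manip.camera(n)
    for d in manip.mark_of("handle",c)[:2]: print(n,round(d["p"],2),tool(d["position"]).round(1))
E
python3 -m pendant '[{"claw":1,"linear":[0,-10,0],"spin":0},{"claw":1,"linear":[0,-10,0],"spin":0}]'
```

```text
[   3.1 -106.1   28.8] [ 0.4 -0.6  0.7]
wrist 0.69 [  1.9 -70.5  46.1]
side 0.89 [  1.1 -67.4  48. ]
time_s: 25.95
tcp_pos: [0.4914, 0.1302, 0.0279]
ee_rot: [1.635, 2.681, 0.002]
ft_force: [1.8, -1.0, 2.2]
gripper_width: 0.0951
grip_force: 1.3
```

The drawer is following. I'll keep pulling to the stop.

```bash
python3 -m pendant '[{"claw":1,"linear":[0,-10,0],"spin":0},{"claw":1,"linear":[0,-10,0],"spin":0},{"claw":1,"linear":[0,-10,0],"spin":0},{"claw":1,"linear":[0,-10,0],"spin":0},{"claw":1,"linear":[0,-8,0],"spin":0},{"claw":1,"linear":[0,-4,0],"spin":0},{"claw":1,"linear":[0,0,0],"spin":0}]'
python3 -m pendant '[{"claw":1,"linear":[0,-3,0],"spin":0},{"claw":1,"linear":[0,-2,0],"spin":0},{"claw":1,"linear":[0,0,0],"spin":0}]'
python3 - <<'E'
from plan import *
s=manip.state();p=tool(s["tcp_pos"]);print(p.round(1))
E
```

```text
time_s: 26.65
tcp_pos: [0.444, 0.1063, 0.0277]
ee_rot: [-1.636, -2.68, 0.002]
ft_force: [0.1, -0.0, -1.0]
gripper_width: 0.0948
grip_force: 0.0
time_s: 26.95
tcp_pos: [0.4403, 0.1042, 0.0277]
ee_rot: [-1.636, -2.681, 0.0]
ft_force: [0.8, 0.0, -0.3]
gripper_width: 0.0953
grip_force: 0.0
[   3.2 -182.    27.7]
```

```bash
python3 -m pendant '[{"claw":1,"linear":[0,-2,0],"spin":0},{"claw":1,"linear":[0,-1,0],"spin":0},{"claw":1,"linear":[0,0,0],"spin":0}]'|sed -n '2p;4p;6p'
python3 -m pendant '[{"claw":1,"linear":[0,-1.5,0],"spin":0},{"claw":1,"linear":[0,0,0],"spin":0}]'|sed -n '2p;4p;6p'
```

```text
tcp_pos: [0.4396, 0.1034, 0.0278]
ft_force: [8.3, 7.3, -7.2]
grip_force: 5.4
tcp_pos: [0.4397, 0.1031, 0.0278]
ft_force: [14.4, 12.5, -11.9]
grip_force: 9.1
```

```bash
python3 - <<'E'
from plan import *
s=manip.state();print(tool(s["tcp_pos"]).round(1))
for n in("wrist","side"):
    c=manip.camera(n)
    for d in manip.mark_of("handle",c)[:2]: print(n,round(d["p"],2),tool(d["position"]).round(1))
E
```

```text
[   2.5 -183.    27.8]
wrist 0.69 [  -2.2 -144.5   48.2]
side 0.7 [-239.  -253.    -3.6]
side 0.64 [   1.6 -141.4   45.7]
```

The drawer is at its stop: the force rose to about 22 N and the handle is 142 mm out. I'll ease off, lift and check.

```bash
python3 -m pendant '[{"claw":1,"linear":[0,6,0],"spin":0},{"claw":1,"linear":[0,4,0],"spin":0},{"claw":1,"linear":[0,0,0],"spin":0},{"claw":1,"linear":[0,0,-30],"spin":0},{"claw":1,"linear":[0,0,-45],"spin":0},{"claw":1,"linear":[0,0,-45],"spin":0},{"claw":1,"linear":[0,0,-45],"spin":0},{"claw":1,"linear":[0,0,-45],"spin":0}]'
python3 -m pendant '[{"claw":1,"linear":[0,0,-45],"spin":0},{"claw":1,"linear":[-30,35,0],"spin":0},{"claw":1,"linear":[-30,38,0],"spin":0},{"claw":1,"linear":[-20,42,0],"spin":0},{"claw":1,"linear":[0,45,0],"spin":0},{"claw":1,"linear":[0,0,0],"spin":0},{"claw":1,"linear":[0,0,0],"spin":0}]'
python3 meas.py
python3 - <<'E'
from plan import *
st();c=manip.camera("wrist");t=manip.camera("top");save("pics/t10.png",t)
for n,cc in(("w",c),("t",t)):
  for q in("handle","keeper_fin","honey_jar","pepper_mill","spice_2","mug_green"):
    for d in manip.mark_of(q,cc)[:3]:
        if d["p"]>.4: print(n,q,round(d["p"],2),np.round(d["position"],3),tool(d["position"]).round(1))
a=cv2.resize(c["frame"][:,:,::-1],(500,312));b=cv2.resize(t["frame"][130:270,170:420,::-1],(500,280));cv2.imwrite("pics/fin.png",np.vstack([a,b]))
E
```

```text
time_s: 28.45
tcp_pos: [0.4445, 0.1066, 0.2397]
ee_rot: [-1.636, -2.681, 0.0]
ft_force: [-0.2, 0.6, 0.4]
gripper_width: 0.0953
grip_force: 0.0
time_s: 29.15
tcp_pos: [0.624, 0.1089, 0.2815]
ee_rot: [-1.635, -2.68, 0.002]
ft_force: [-0.5, -0.5, -0.2]
gripper_width: 0.0949
grip_force: 0.0
n [-0.80606669 -0.3922393   0.44317583] tilt 63.69331232199839 yaw 25.947971120400183 2307 0.0022196571659904287
tool [-76.9 -16.7 281.5]
471 [ 88.02090868 -40.01063849] [113.53027777   6.20508424]
theta 1.7591658161661208 [107.30367757 -14.02984045]
knob 281 0.07445973046981386 0.08467819726102381 0.091552653270186 0.00038695244727085276
29.2 [0.6235 0.1086 0.2822] [[-0.458, 0.889, -0.002], [0.889, 0.458, -0.0], [0.001, -0.002, -1.0]] [ 0.07  0.45  1.45 -0.    1.25 -0.41] 0.09491724958414498 [-0.5  0.4 -0.3]
w handle 0.8 [0.475 0.119 0.046] [   0.6 -144.4   46.3]
w keeper_fin 0.8 [0.67  0.187 0.154] [-28.4  59.7 153.7]
w honey_jar 0.8 [0.463 0.014 0.002] [ -87.1 -202.7    2.2]
w honey_jar 0.6 [ 0.386  0.245 -0.   ] [ 1.528e+02 -1.654e+02 -1.000e-01]
w spice_2 0.7 [ 0.657 -0.047 -0.003] [-230.5  -58.8   -2.6]
w mug_green 0.88 [ 0.484 -0.144 -0.001] [-237.6 -257.2   -1.3]
t keeper_fin 0.6 [ 0.489 -0.144 -0.001] [-239.3 -252.7   -1.2]
t honey_jar 0.73 [ 0.472  0.592 -0.   ] [ 4.221e+02  7.020e+01 -2.000e-01]
t honey_jar 0.7 [ 0.418 -0.41  -0.002] [-443.1 -437.3   -2.5]
t honey_jar 0.59 [0.394 0.239 0.003] [ 144.3 -161.4    3. ]
t pepper_mill 0.75 [ 0.491  0.344 -0.002] [192.7 -27.   -2.5]
t pepper_mill 0.7 [ 0.489 -0.139  0.002] [-235.1 -250.3    1.8]
t spice_2 0.5 [ 0.654 -0.043 -0.002] [-225.4  -60.    -2. ]
t mug_green 0.67 [ 0.486 -0.142  0.001] [-236.2 -254.6    1.4]
t mug_green 0.42 [ 0.599 -0.406  0.002] [-523.1 -275.3    2.2]
```

View pics/fin.png

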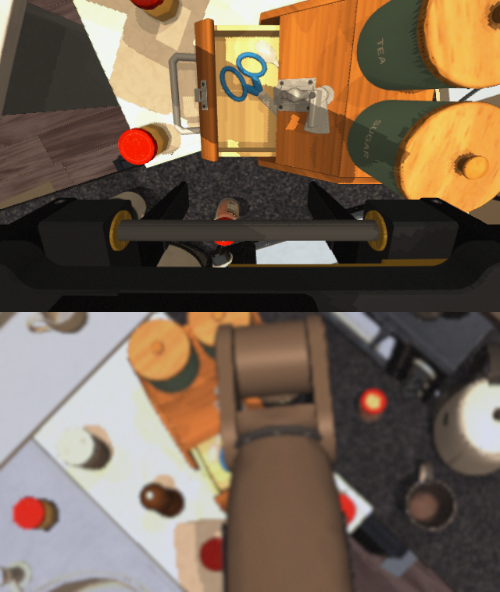

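The drawer is fully out with the blue scissors showing at (245,75). The keeper is aside at (318,108), the bolt is drawn, and the honey jar stands at (138,145), clear of the handle.

```bash
python3 -c "
from cell import manip;print(manip.hand_in())"
```

```text
the job is handed in; nothing more can be done
None
```

I stood the honey jar clear on the worktop, turned the keeper about a quarter turn aside (1.54 rad), pushed the bolt right up and pulled the drawer out to its stop; the job is handed in at about 29 s of robot time, with no verdict returned.

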